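# Register a tube rack on the code reader and start the scan

## Task

The rack of capped tubes has been set down askew on the tube-code reader. Gently slide it along the deck, keeping it flat, into the corner of the reader's two aluminium rails until its long far side and its short left side both lie flush against them; only then twist the black winged start knob clockwise right to its stop and let go, so that it springs back. Leave the rack home and everything else on the bench undisturbed.

Things in the scene. Friction and masses are not known exactly. Their poses are not given: they have to be found in the camera images.
- reader: Tube-code reader, fixed: white case 304 mm deep (x), 274 wide (y), flat deck 85 mm above the bench; the black field and blue-green scan glass are level with the deck. Origin: centre of its underside. Its x axis runs from its front (knob, display; robot's side) to its far rail, y to its left, z up; it stands at a yaw of up to 0.3 rad
- nest_corner (a point): Inner corner of the two aluminium rails, at deck height (reader frame 115, 100, 85 mm); axes as the reader's. Inner face of the far rail: plane x = 0 (rail runs y +10 to -180 mm); of the left rail: plane y = 0 (x 0 to -135). Rails 10 mm thick, 14 mm high. Home, the rack's far and left sides lie on these faces and its centre at (-42.8, -63.9) mm
- rack_center (a point): Centre, half-way up (24.5 mm over the underside), of the light-grey rack of capped tubes standing on the deck: 85.5 (its x) by 127.8 (its y) mm, straight walls to 36 mm, caps to 49. Too wide to grasp: push its walls. 0.25-0.45 kg, slides at 1-5 N. Long far side at +x, short left side at +y; its centre starts 22-50 mm short of home in x, 15-50 in y, turned up to 0.28 rad
- rack: The same rack; origin at the centre of its underside, axes as above. Slide it no faster than a careful hand would (about 0.1 m/s)
- rack_far_left (a point): Far left lower corner of the rack (rack centre + 42.8 mm x, + 63.9 mm y, at its underside), which belongs in the nest corner
- rack_far_right (a point): Far right lower corner of the rack (centre + 42.8 mm x, - 63.9 mm y, at its underside)
- rack_near_left (a point): Near left lower corner of the rack (centre - 42.8 mm x, + 63.9 mm y, at its underside)
- knob_grip (a point): Grip point of the black winged start knob, on its upright axis 21 mm above the deck, at the deck's right front (reader frame -108, -66, 106 mm). The wing is a bar 36 mm long, 12 thick, from 6 to 32 mm above the deck, white line on one half; below it a bezel 31 mm wide, 4 high. At rest it lies along the reader's x; pinch it across from above. Axes turn with the knob
- start_knob (a joint): Turn of the start knob in rad: 0 at rest, grows clockwise seen from above, hard stop at 1.05 (60 degrees). A spring resists with 0.05 N m at rest and 0.10 N m at the stop and turns it back to 0 at once when let go
- stray_vial: Loose small vial with orange cap, 17 mm diameter, 48 mm tall, standing on the left front of the reader's deck; origin at its underside. Leave it standing
- marker: Marker pen 135 mm long, 14 mm thick, lying on the bench close to the reader's right side; origin under its middle. Leave alone
- spare_rack: Empty blue rack 86 by 128 by 36 mm on the bench, not part of the job; origin under its centre. Leave alone
- petri_dish: Petri dish, 93 mm diameter, 15 mm high, on the bench; origin under its centre. Leave alone
- beaker: Glass beaker, 68 mm diameter, 85 mm tall, on the bench; origin under its centre. Leave alone
- reagent_bottle: Amber bottle with blue cap, 60 mm diameter, 130 mm tall, on the bench; origin under its centre. Leave alone

How it is judged:
On the way, in this order (a step that is already met when the one before it is completed fails the run):
1. the rack lies flush against both rails (x of each of rack_far_left, rack_far_right in the frame of nest_corner above -0.002 m and y of each of rack_far_left, rack_near_left in the frame of nest_corner above -0.002 m and angle between rack_center's own z axis and vertical below 0.03 rad), for 0.2 s.
2. the start knob is turned to its stop with the rack home (all of step 1 and value of joint start_knob above 0.95 rad), for 0.1 s.
At the end, for the whole second after the job is handed in: The rack lies flat on the reader's deck with its far side within 2 mm of the far rail at both ends and its left side within 2 mm of the left rail at both ends, and the start knob, after having been at its stop, is back at rest (below 0.08 rad) (all of step 1 and value of joint start_knob below 0.08 rad); the robot touches nothing.
It fails at once if the start knob is turned past half-way (0.5 rad) while the rack is not flush against both rails (value of joint start_knob above 0.5 rad and not (x of each of rack_far_left, rack_far_right in the frame of nest_corner above -0.002 m and y of each of rack_far_left, rack_near_left in the frame of nest_corner above -0.002 m and angle between rack_center's own z axis and vertical below 0.03 rad)).
It fails at once if the rack is tipped (over 0.2 rad) or lifted (over 15 mm) off the deck (angle between rack_center's own z axis and vertical above 0.2 rad or z of rack_center in the frame of nest_corner above 0.0395 m).
It fails at once if the rack is shoved or flicked along (faster than 0.3 m/s) (linear speed of rack above 0.3 m/s).
It fails at once if the stray vial is tipped or moved by more than 15 mm (distance of stray_vial from where it was at the start of the episode above 0.015 m or angle between stray_vial's own z axis and vertical above 0.4 rad).
It fails at once if another thing on the bench is moved by more than 15 mm (distance of any of marker, spare_rack, petri_dish, beaker, reagent_bottle from where it was at the start of the episode above 0.015 m).
It also fails if it takes over 72 s, if anything falls off the work surface, if the arm or the gripper's body presses on something with over 40 N, if the wrist force passes 120 N, or if a joint passes its speed limit or range.

## Robot

A 7-joint arm with a two-finger parallel gripper is mounted at the origin on the work surface. World frame = base frame: x ahead of the robot, y to its left, z up, the work surface at z = 0. Lengths are in m, angles in rad, forces in N, time in s.
With the tool pointing down it reaches from about 0.35 to 0.9 m from the base axis. Payload 19.9 kg.
Tool frame: the origin (TCP) lies between the finger pads; the fingertips stand 19 mm ahead of it and the grasp point (between the pads) is the TCP; z points along the fingers, y is the direction in which the jaws open and shut (so a half turn about z gives the same grasp; the last joint's range is limited). The gripper opens to 94 mm and grips with 3 to 60 N. Pads are 16 mm wide; open, the fingers measure 119 mm over their backs; the gripper's body (75 mm by 177 mm) begins 78 mm behind the grasp point.
Start: joints at [-1.232, 0.417, -0.01, 1.614, 0.005, 1.111, -0.053], TCP at [0.232, 0.58, 0.224] pointing down, gripper open.
Joint ranges: [-2.81, 2.81], [-0.39, 2.02], [-1.27, 1.25], [0.06, 2.57], [-1.19, 4.33], [0.19, 2], [-2.82, 2.82]. Speed limits (rad/s): [1.89, 1.89, 2.39, 2.39, 3.01, 3.01, 3.01].

## Interface

Orientations are given as a 3x3 rotation matrix whose columns are the frame's x, y, z axes.
In Python, from rig import robot gives the robot as it stands. Calls block until the motion is done:
- robot.move_ptp(position, orientation): joint-space move of the TCP to a pose.
- robot.move_linear(position, velocity=0.15, frame=None, threshold=None): straight line of the TCP; frame=None keeps the orientation; velocity is the mean speed in m/s. With threshold (N) it stops when the force on the tool has changed by that much, and returns True; else False.
- robot.goto_joints(angles): joint-space move.
- robot.gripper_to(opening): finger opening in m; the grip force is fixed at half the most; returns when the fingers have stopped.
- robot.pause(seconds).
- robot.ik(position, orientation): joint angles nearest the present ones, or None.
- robot.get_state(): the state.
- robot.grab_frame(name): name is "scene" or "top" or "wrist"; returns the picture (480x640x3 uint8, red, green, blue); there is no depth.
- robot.camera_info(name): a dict with "fx", "fy", "cx", "cy" (pixels), "rvec" (rotation vector, rad) and "tvec" (3), from world to camera coordinates, as OpenCV has them. Camera axes: x right, y down, z forward; pixel columns grow to the right and rows downward; lengths in m; the calibration is good to about 2 mm. A picture is of the moment at which its call begins: read the wrist's pose just before it. camera_info takes no time and is no camera call; for the wrist camera it gives the pose at the moment of the call.
A pose or a line that the arm cannot do raises robot.PlanningError and nothing moves.
- robot.sign_off(): hands the job in, once; it reports no verdict.
The state is a dict: "time": time; "qpos": joint angles; "joint_vel": joint speeds; "effort": joint torques, N m; "ee_pos": TCP position; "tool_rot": TCP orientation; "force": force on the tool from outside, world axes, zero at the start; "moment": the same for the moment, N m; "opening": finger opening in m.
Only numpy, scipy, OpenCV 4.12 (cv2) and the standard library are available. Lean on these libraries where they do the work, as an engineer would, in place of code of your own. Each camera call takes 0.05 s, during which the arm holds its last target. There are 200 camera calls.

## Working session

There is one attempt and no reset: what is moved stays moved. The work goes in short steps, each a Python script; the robot and the scene stay as the last script left them, time stands still between calls to the robot, and variables do not carry over. Pictures are saved under pics/ and viewed, about 8 in all and at most 12, crops included, and the job is handed in when it is done.

```bash
mkdir -p pics; ls; cat > h.py <<'E'
import numpy as np, cv2
from rig import robot
def cam(n):
    c=robot.camera_info(n); R=cv2.Rodrigues(np.array(c["rvec"],float))[0]; t=np.array(c["tvec"],float).ravel()
    return c,R,t
def ray(n,uv,z,C=None):
    c,R,t=C or cam(n); uv=np.atleast_2d(uv).astype(float)
    d=np.c_[(uv[:,0]-c["cx"])/c["fx"],(uv[:,1]-c["cy"])/c["fy"],np.ones(len(uv))]@R
    o=-R.T@t; return o+d*((z-o[2])/d[:,2])[:,None]
def proj(n,P,C=None):
    c,R,t=C or cam(n); q=np.atleast_2d(P)@R.T+t
    return np.c_[q[:,0]/q[:,2]*c["fx"]+c["cx"],q[:,1]/q[:,2]*c["fy"]+c["cy"]]
def snap(n,f):
    C=cam(n); im=robot.grab_frame(n); cv2.imwrite("pics/"+f,im[:,:,::-1]); return im,C
E
python3 - <<'E'
from h import *
for n in("top","scene"):
    im,C=snap(n,n+"0.png"); print(n,-C[1].T@C[2],C[0]["fx"],C[1])
E
```

```text
pics
top [0.43637845 0.0231935  1.35906544] 616.4458811715659 [[ 0.02428932 -0.99952229  0.01911095]
 [-0.99576622 -0.02588447 -0.08820216]
 [ 0.0886547  -0.01688766 -0.99591925]]
scene [ 1.20701327 -0.81569767  0.91800664] 514.2549796369062 [[ 0.77490964  0.63187591  0.01574407]
 [ 0.39957529 -0.47042055 -0.78679356]
 [-0.48974956  0.61598485 -0.61701542]]
```

View pics/top0.png

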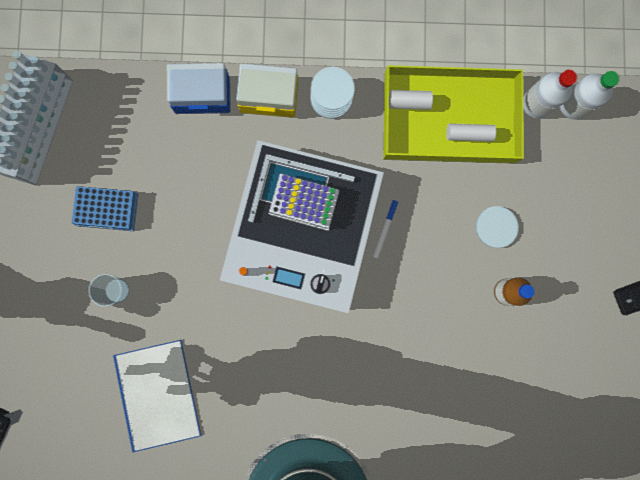

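View pics/scene0.png

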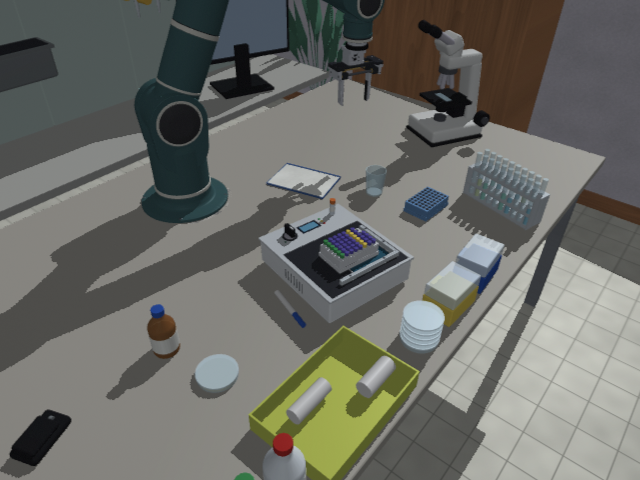

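The top view shows the reader (corners about (259,142), (383,172), (349,313), (221,280)), the rack at about (305,200), the knob (320,284) and the vial (243,271). Next: a rough pose, then the wrist camera from above.

```bash
python3 - <<'E'
from h import *
P=ray("top",[(259,142),(383,172),(349,313),(221,280)],.085); print(P.round(3))
c=P.mean(0); x=(P[0]+P[1]-P[2]-P[3]); yaw=np.arctan2(x[1],x[0]); print(c,yaw)
s,k=np.sin(yaw),np.cos(yaw)
# tool down; tool x along reader x
R=np.array([[k,s,0],[s,-k,0],[0,0,-1]])
for R_ in (R,R@np.diag([-1,-1,1])):
    q=robot.ik([c[0],c[1],.40],R_); print(q)
print(robot.get_state()["tool_rot"])
C=cam("wrist"); st=robot.get_state(); T=np.array(st["tool_rot"])
print("cam in tool",T.T@(-C[1].T@C[2]-st["ee_pos"]), T.T@C[1].T[:,2])
E
```

```text
[[ 0.759  0.123  0.085]
 [ 0.702 -0.139  0.085]
 [ 0.406 -0.074  0.085]
 [ 0.467  0.191  0.085]]
[0.58353958 0.02522253 0.085     ] -0.22516954918334345
[-0.71974625  0.29874536  0.81296521  1.4875578  -0.21708775  1.44834966
 -1.6984519 ]
[-0.49912104  0.25451759  0.51019394  1.48092592 -0.12436037  1.43844058
  1.35936105]
[[-9.28750758e-01  3.70704649e-01 -3.05287625e-04]
 [ 3.70704764e-01  9.28750215e-01 -1.00803435e-03]
 [-9.01470716e-05 -1.04938424e-03 -9.99999445e-01]]
cam in tool [ 0.06609884 -0.00025535 -0.1606797 ] [-2.25834473e-01 -2.74153172e-04  9.74165651e-01]
```

```bash
python3 - <<'E'
from h import *
yaw=-.225; s,k=np.sin(yaw),np.cos(yaw)
R=np.array([[k,s,0],[s,-k,0],[0,0,-1]])
robot.move_ptp([.584+.05*k,.025+.05*s,.36],R)
robot.pause(.3)
im,C=snap("wrist","w0.png"); np.savez("w0.npz",im=im,R=C[1],t=C[2]); print(robot.get_state()["time"],robot.get_state()["force"])
import json; json.dump({k:float(v) for k,v in C[0].items() if k in("fx","fy","cx","cy")},open("w0.json","w"))
E
```

```text
2.9583 [ 0.43770138 -0.59220322  0.43302295]
```

View pics/w0.png

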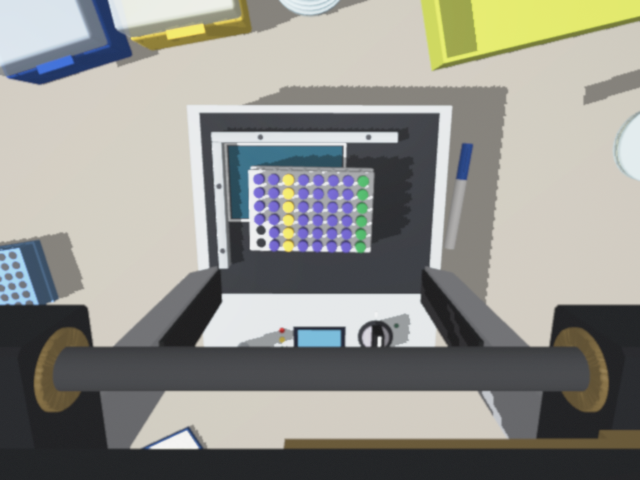

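The wrist view shows the far rail (212,133)-(398,138), the left rail (218,143)-(224,268) and the rack top (250,168)-(374,170)-(371,252)-(250,249), almost square to the reader. I'll now fit the edges.

```bash
cat >> h.py <<'E'
def line(pts):
    vx,vy,x,y=cv2.fitLine(np.float32(pts),cv2.DIST_HUBER,0,.01,.01).ravel(); return np.array([x,y]),np.array([vx,vy])
def fit_nest(C,im,guess_c,guess_yaw):
    """sample brightness profiles along world lines on the rail-top plane; return corner (world xy), yaw"""
    g=cv2.GaussianBlur(cv2.cvtColor(im,cv2.COLOR_RGB2GRAY),(3,3),0).astype(np.float32)
    ex=np.array([np.cos(guess_yaw),np.sin(guess_yaw)]); ey=np.array([-ex[1],ex[0]])
    s=np.arange(-.014,.020,.0002)
    def edges(base,dirn):           # walk outward, return dark->bright points (inner) and bright->dark (outer)
        a=[];b=[]
        for o in base:
            P=o+s[:,None]*dirn; uv=proj("",np.c_[P,np.full(len(s),.099)],C).astype(np.float32)
            v=cv2.remap(g,uv[None,:,0].copy(),uv[None,:,1].copy(),cv2.INTER_LINEAR)[0]
            d=cv2.GaussianBlur(v[None],(9,1),0)[0]; d=np.gradient(d)
            i,j=d.argmax(),d.argmin()
            if j>i and v.max()>150: a.append(P[i]); b.append(P[j])
        return np.array(a),np.array(b)
    fa,fb=edges([guess_c+ey*y for y in np.arange(-.16,-.015,.004)],ex)
    la,lb=edges([guess_c+ex*x for x in np.arange(-.12,-.015,.004)],ey)
    return fa,fb,la,lb
E
python3 - <<'E'
from h import *
import json
d=np.load("w0.npz"); C=(json.load(open("w0.json")),d["R"],d["t"]); im=d["im"]
yaw=-.225
ci=ray("",[(228,142.5)],.099,C)[0,:2]; print("corner guess",ci)
r=fit_nest(C,im,ci,yaw)
for nm,p in zip(("far in","far out","left in","left out"),r):
    o,v=line(p); a=np.arctan2(v[1],v[0]); print(nm,len(p),o.round(4),a.round(4))
oF,vF=line(r[0]);oL,vL=line(r[2])
A=np.c_[vF,-vL]; print("corner",oF+vF*np.linalg.solve(A,oL-oF)[0])
for z,pts in ((.121,[(250,168),(374,170),(371,252),(250,249)]),(.085,[(190,106),(452,106),(294,0)]),(.117,[(376,333)])):
    print(z,ray("",pts,z,C).round(4)[:,:2].tolist())
b=cv2.resize(im[90:360,180:480],None,fx=2.6,fy=2.2,interpolation=cv2.INTER_CUBIC)[:, :, ::-1]
cv2.imwrite("pics/w0c.png",b)
E
```

```text
corner guess [0.71672679 0.09195981]
far in 37 [0.6967 0.012 ] 1.3717
far out 37 [0.7091 0.0092] 1.3458
left in 27 [0.6568 0.1132] -0.2207
left out 27 [0.6473 0.1256] -0.2287
corner [0.7144714  0.10024368]
0.121 [[0.6873, 0.0727], [0.6584, -0.0457], [0.577, -0.0267], [0.6078, 0.0942]]
0.085 [[0.7616, 0.1233], [0.7015, -0.1411], [0.8339, -0.0051]]
0.117 [[0.4844, -0.0145]]
```

View pics/w0c.png

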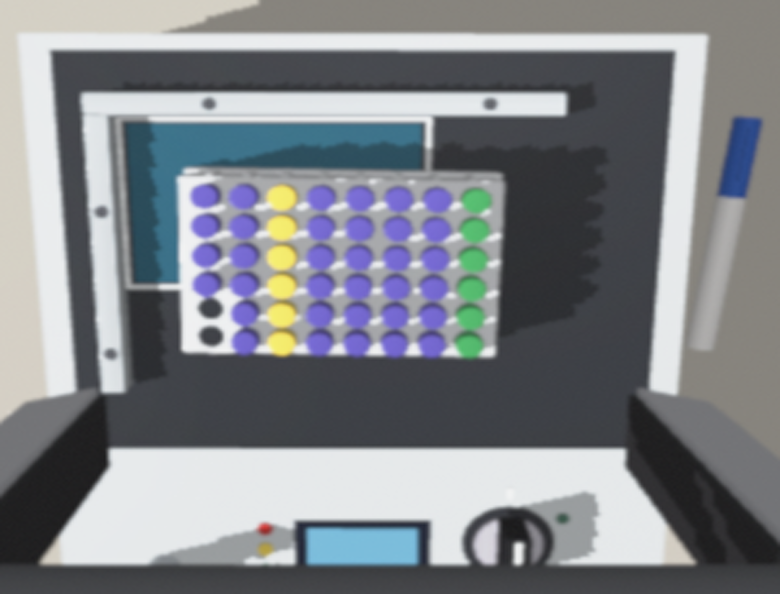

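```bash
cat >> h.py <<'E'
yaw=-.224; corner=np.array([.717,.098])
EX=np.array([np.cos(yaw),np.sin(yaw)]); EY=np.array([-EX[1],EX[0]])
def W(x,y,z): return [*(corner+EX*x*1e-3+EY*y*1e-3),z]
def N(p): d=np.array(p)[:2]-corner; return np.array([d@EX,d@EY])*1e3
def Rot(a):  # tool down, tool x at reader angle a
    k,s=np.cos(yaw+a),np.sin(yaw+a); return np.array([[k,s,0],[s,-k,0],[0,0,-1]])
def F():
    s=robot.get_state(); f=np.array(s["force"]); return "t%.1f tcp"%s["time"],N(s["ee_pos"]).round(1),s["ee_pos"][2].round(4),"f",np.r_[f[:2]@EX,f[:2]@EY,f[2]].round(2)
E
python3 - <<'E'
from h import *
print("vial",N(ray("top",[(243,271)],.133)[0]),"knob",N(ray("top",[(320,284)],.117)[0]))
robot.gripper_to(.08)
robot.move_ptp(W(-147,-90,.17),Rot(0)); robot.move_linear(W(-147,-90,.111),.1); robot.pause(.2); print(*F())
print(robot.move_linear(W(-100,-90,.111),.04,threshold=9),*F())
E
```

```text
vial [-236.01016802   -8.46151552] knob [-222.90646986 -163.29117146]
t5.2 tcp [-146.7  -89.8] 0.1115 f [-0.86  1.14  0.3 ]
False t6.5 tcp [-99.9 -89.9] 0.1111 f [-1.25  0.33 -0.53]
```

```bash
python3 - <<'E'
from h import *
for x in (-96,-94,-92,-90,-88):
    r=robot.move_linear(W(x,-90,.111),.03,threshold=10); print(r,*F())
    if r: break
im,C=snap("wrist","w1.png")
E
```

```text
False t6.8 tcp [-95.7 -90. ] 0.111 f [ 0.09 -0.01 -0.89]
False t7.0 tcp [-93.8 -90.1] 0.111 f [0.28 0.36 0.22]
False t7.3 tcp [-91.9 -89.9] 0.111 f [-0.3  -0.1  -0.29]
False t7.5 tcp [-91.7 -89.9] 0.1108 f [-14.92   1.18  10.23]
False t7.8 tcp [-91.6 -89.8] 0.1104 f [-31.28   0.32  20.52]
```

View pics/w1.png

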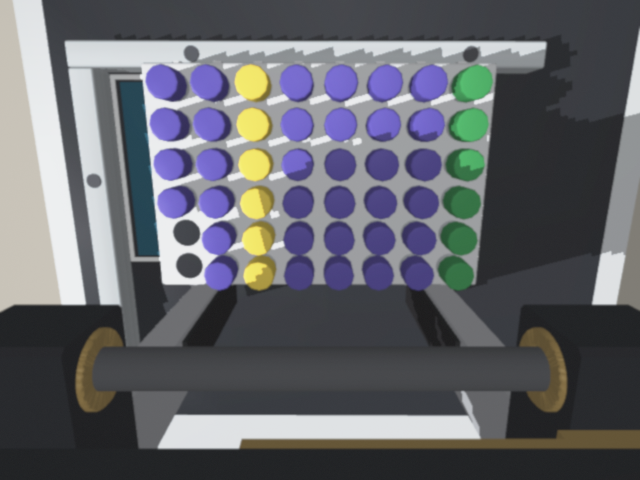

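Rack's far side is flush with the far rail; about 26 mm of gap remains on the left. Back off and push from the right side.

```bash
python3 - <<'E'
from h import *
robot.move_linear(W(-115,-90,.111),.08); robot.move_linear(W(-115,-90,.2),.2)
robot.gripper_to(.04)
robot.move_ptp(W(-41,-182,.2),Rot(-np.pi/2)); robot.move_linear(W(-41,-182,.111),.12); robot.pause(.2); print(*F())
robot.move_linear(W(-41,-142,.111),.04,threshold=10); print(*F())
for y in np.arange(-141,-128):
    r=robot.move_linear(W(-41,y,.111),.03); f=F(); print(*f)
    if abs(f[-1][1])>8: break
im,C=snap("wrist","w2.png")
E
```

```text
t11.9 tcp [ -40.7 -181.9] 0.1116 f [0.11 0.45 0.85]
t13.1 tcp [ -41.1 -141.9] 0.1109 f [ 0.13  0.23 -0.71]
t13.3 tcp [ -41.1 -141.1] 0.111 f [ 0.37 -0.29 -0.35]
t13.6 tcp [ -41. -140.] 0.111 f [-1.07 -1.69  0.22]
t13.8 tcp [ -41.  -138.9] 0.111 f [ 0.65 -1.56  0.63]
t14.1 tcp [ -41.  -137.9] 0.111 f [ 0.09 -1.55  0.69]
t14.3 tcp [ -41.  -136.9] 0.111 f [ 0.4  -0.75  0.9 ]
t14.6 tcp [ -41. -136.] 0.111 f [ 0.31 -0.91  0.56]
t14.8 tcp [ -41.1 -135.9] 0.111 f [-1.31 -5.41  1.36]
t15.1 tcp [ -41.2 -135.8] 0.111 f [ -2.25 -10.91   0.35]
```

View pics/w2.png

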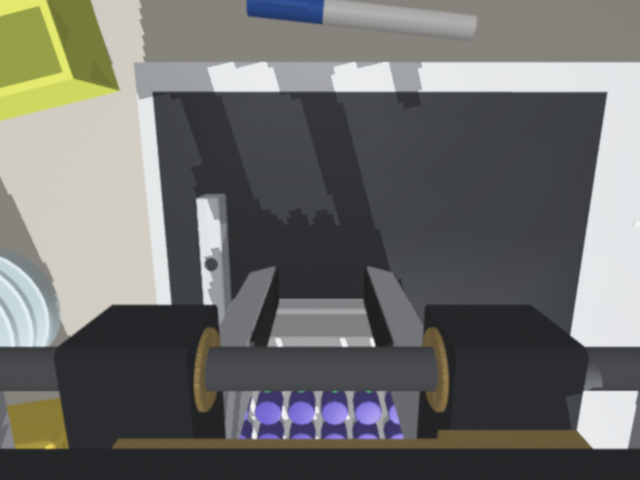

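The rack hit the left rail exactly where expected (y −135.9). Now a second light push in x, and then a look.

```bash
python3 - <<'E'
from h import *
robot.move_linear(W(-41,-160,.111),.08); robot.move_linear(W(-41,-160,.2),.2)
robot.gripper_to(.08)
robot.move_ptp(W(-125,-64,.2),Rot(0)); robot.move_linear(W(-125,-64,.111),.12); robot.pause(.2)
robot.move_linear(W(-97,-64,.111),.05,threshold=8); print(*F())
for x in np.arange(-96,-86,.7):
    robot.move_linear(W(x,-64,.111),.03); f=F(); print(*f)
    if f[-1][0]<-7: break
robot.move_linear(W(-120,-64,.111),.08)
robot.move_linear(W(-95,-64,.30),.2); robot.pause(.3)
im,C=snap("wrist","w3.png"); print(*F())
b=cv2.resize(im[60:320,150:450],None,fx=2.6,fy=2.3,interpolation=cv2.INTER_CUBIC); cv2.imwrite("pics/w3c.png",b[:,:,::-1])
E
```

```text
t19.9 tcp [-97.1 -64.1] 0.1108 f [-0.45 -0.3  -0.29]
t20.1 tcp [-96.1 -63.9] 0.111 f [-1.01  0.65  0.03]
t20.4 tcp [-95.3 -64. ] 0.111 f [-0.68  0.66  0.05]
t20.6 tcp [-94.6 -64. ] 0.111 f [0.85 0.23 0.07]
t20.9 tcp [-93.9 -64.1] 0.111 f [ 0.52  0.11 -0.08]
t21.1 tcp [-93.2 -64. ] 0.111 f [-0.98  0.95 -1.28]
t21.4 tcp [-92.5 -64. ] 0.111 f [-0.23 -0.6  -1.03]
t21.6 tcp [-91.9 -64.1] 0.111 f [-1.15 -0.21  0.7 ]
t21.9 tcp [-91.7 -64. ] 0.1109 f [-5.86 -1.24  4.33]
t22.1 tcp [-91.7 -64. ] 0.1108 f [-12.67  -0.17   8.61]
t24.1 tcp [-95.1 -64. ] 0.2997 f [ 0.01 -0.17 -0.11]
```

View pics/w3.png

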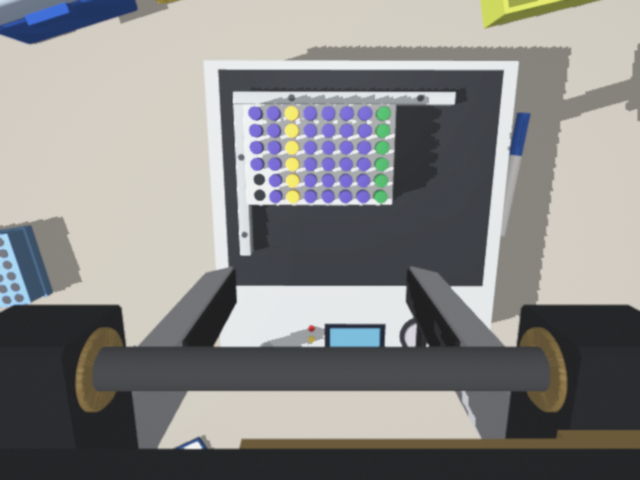

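Rack is home: its edges touch both rails along their length, and the x contact repeated at −91.7. Now a close look at the knob.

```bash
python3 - <<'E'
from h import *
import json
robot.gripper_to(.05)
robot.move_ptp(W(-235,-165,.24),Rot(0)); robot.pause(.3)
im,C=snap("wrist","w4.png"); np.savez("w4.npz",im=im,R=C[1],t=C[2])
uv=proj("",W(-221.3,-166,.117),C)[0]; print(uv,*F())
u,v=uv.astype(int); b=cv2.resize(im[max(v-75,0):v+75,u-90:u+90],None,fx=4,fy=4,interpolation=cv2.INTER_CUBIC); cv2.imwrite("pics/w4c.png",b[:,:,::-1]); print(u-90,max(v-75,0))
E
```

```text
[321.73541473 216.36888989] t25.9 tcp [-234.6 -165. ] 0.2401 f [ 0.21 -0.26 -0.64]
231 141
```

View pics/w4c.png

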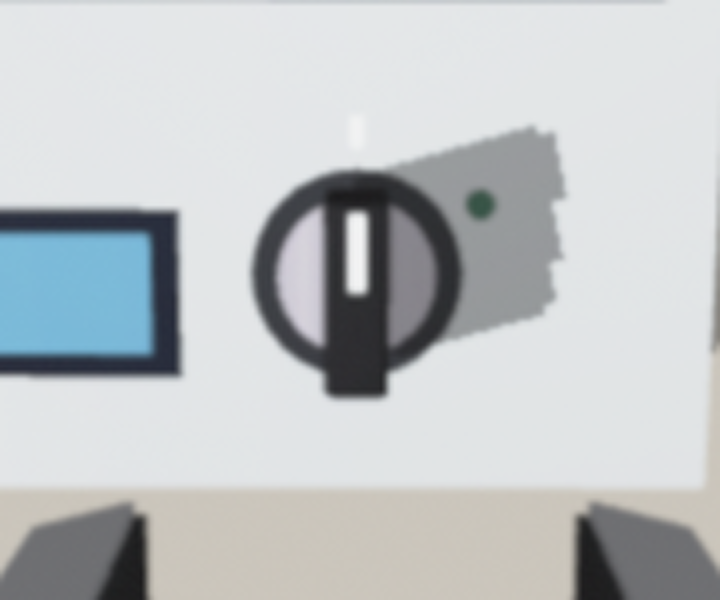

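Wing top centred at pixel (320,216.5), within 1 mm of the prediction, and aligned with the reader x axis. Grasp and turn.

```bash
python3 - <<'E'
from h import *
p=W(-221.3,-165.2,.112)
robot.move_linear(W(-221.3,-165.2,.16),.12); robot.move_linear(p,.06); robot.pause(.2); print(*F())
robot.gripper_to(0); s=robot.get_state(); print("open",s["opening"],*F(),"M",np.round(s["moment"],2))
for a in (.3,.6,.85,1.0,1.05,1.09,1.13,1.17):
    robot.move_ptp(p,Rot(-a)); robot.pause(.1); s=robot.get_state(); T=np.array(s["tool_rot"])
    act=yaw-np.arctan2(T[1,0],T[0,0]); print(a,"act %.3f"%act,"Mz %.3f"%s["moment"][2],*F(),s["opening"])
    if abs(s["moment"][2])>.45: break
robot.pause(.4)
im,C=snap("wrist","w5.png"); cv2.imwrite("pics/t5.png",robot.grab_frame("top")[120:330,190:420,::-1])
E
```

```text
t27.9 tcp [-221.2 -165.1] 0.1123 f [-0.21  1.47 -0.4 ]
open 0.011958821523740842 t28.5 tcp [-221.3 -164.3] 0.112 f [-0.7   5.82 -0.08] M [ 1.38 -0.09 -0.07]
0.3 act 0.299 Mz 0.092 t29.0 tcp [-221.2 -164. ] 0.112 f [-0.31  8.42 -0.25] 0.012020376751285705
0.6 act 0.599 Mz 0.131 t29.4 tcp [-221.1 -163.7] 0.112 f [ 1.85  9.57 -0.65] 0.011565227057376934
0.85 act 0.848 Mz 0.023 t29.9 tcp [-220.9 -163.4] 0.1121 f [ 2.92 11.84 -2.13] 0.011672057751854101
1.0 act 0.998 Mz 0.038 t30.2 tcp [-220.7 -163.3] 0.1121 f [ 3.93 11.82 -4.62] 0.011849677867530176
1.05 act 1.048 Mz 0.096 t30.6 tcp [-220.7 -163.3] 0.1121 f [ 4.29 13.73 -5.  ] 0.011741992024104534
1.09 act 1.088 Mz 0.542 t30.9 tcp [-220.7 -163.3] 0.1121 f [ 4.84 12.38 -4.19] 0.01236488047468483
```

View pics/w5.png

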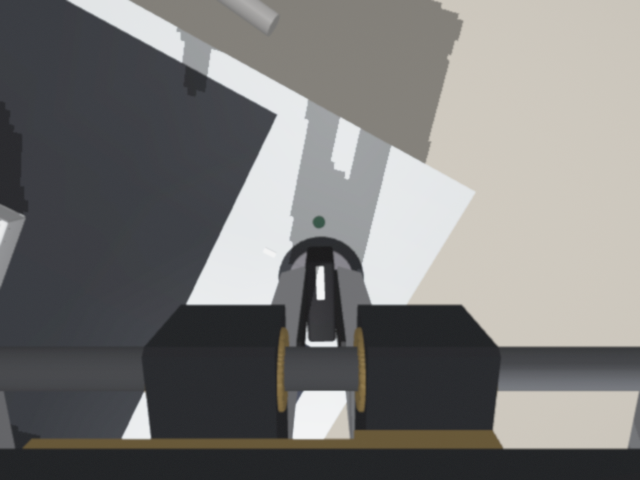

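The moment jumped from 0.10 to 0.54 N m at 1.09 rad, so the stop is reached; the wing is still firmly between the pads. Now release, lift straight up and check everything.

```bash
python3 - <<'E'
from h import *
robot.gripper_to(.06); robot.pause(.4); print(*F())
robot.move_linear(W(-221.3,-165.2,.2),.12)
robot.move_ptp(W(-120,-105,.32),Rot(0)); robot.pause(.3); print(*F())
im,C=snap("wrist","w6.png")
b=cv2.resize(im[60:350,170:530],None,fx=2.2,fy=2.05,interpolation=cv2.INTER_CUBIC); cv2.imwrite("pics/w6c.png",b[:,:,::-1])
E
```

```text
t32.7 tcp [-221.3 -165.2] 0.112 f [-0.19 -0.17 -0.04]
t34.8 tcp [-120.3 -105. ] 0.3197 f [ 0.56 -0.61 -0.62]
```

View pics/w6c.png

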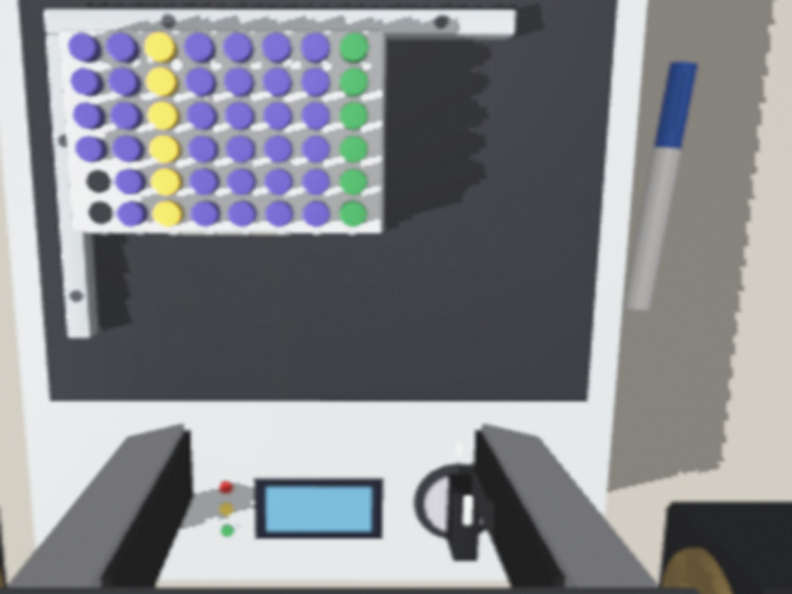

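The rack sits in the corner with no gap on either rail. The knob (crop 462,515) is back at rest and the green lamp is lit. I'll sign off, with a top-view picture as the last check on the bench.

```bash
python3 - <<'E'
from h import *
a=cv2.imread("pics/top0.png")[:,:,::-1]
robot.move_linear(W(-200,-105,.40),.2)
b,_=snap("top","top1.png")
d=cv2.absdiff(a,b).max(2)
for n,(x,y,w,h) in dict(vial=(236,264,14,14),marker=(374,198,24,60),spare=(70,184,70,48),petri=(474,204,48,46),beaker=(86,272,44,36),bottle=(492,274,44,34)).items(): print(n,(d[y:y+h,x:x+w]>60).mean().round(3))
print(*F()); robot.sign_off()
E
```

```text
vial 0.888
marker 0.0
spare 0.0
petri 0.006
beaker 0.0
bottle 0.0
t35.6 tcp [-199.8 -105. ] 0.3992 f [ 0.34 -0.15 -0.39]
the job is handed in; nothing more can be done
```

View pics/top1.png

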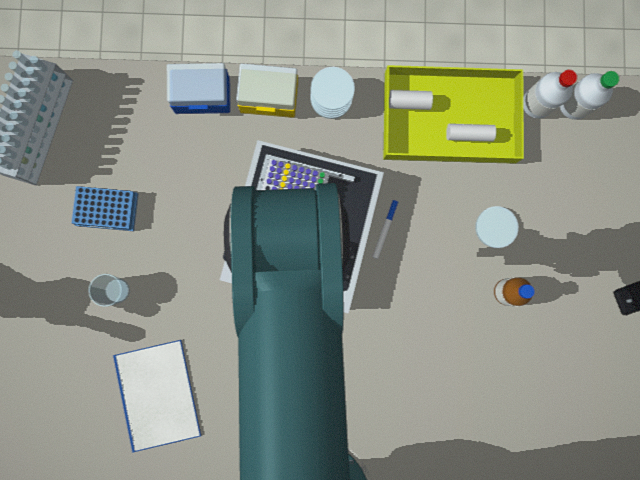

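The rack is home against both rails, the start knob was turned to its stop and sprang back, and the job was handed in at about 36 s. No verdict was reported.

- **Rack:** I slid it along the deck with the open fingers at about 0.03–0.04 m/s. I pushed to the far rail, then to the left rail, then gave a second light push to the far rail. That last contact came at the same place as the first, within 0.1 mm. The last close picture shows no gap at either rail. I did not measure the final gap or angle numerically.
- **Knob:** I pinched it and turned it clockwise. The moment rose from 0.10 to 0.54 N m at 1.09 rad of tool turn, which marks the stop. After release the picture shows the wing back along the reader's x axis and the green lamp visible. The tool force is about zero and the gripper is well clear of everything.
- **Higher push force:** On the first push the rack was pressed against the far rail with about 31 N along the push and 21 N upward. My force threshold restarted with each small step, so it didn't stop the push. The pushes after that stopped at 11–13 N.
- **Other items:** The before-and-after top pictures show the marker, spare rack, petri dish, beaker and bottle unmoved.
- **Vial not checked:** The vial comparison failed (89 % of its pixels changed) because the arm covers it in the last top picture, so I have no final picture of it. By my path plan the fingers stayed more than 60 mm away, and nothing touched it that I know of.

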